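# Sweep the red chocolates off the board into the white tray

### The arm

A 6-joint arm with a two-finger parallel gripper is mounted at the origin on the work surface. World frame = base frame: x ahead of the robot, y to its left, z up, the work surface at z = 0. Lengths are in mm, angles in rad, forces in N, time in s.
With the tool pointing down it reaches from about 275 to 750 mm from the base axis. Payload 10.2 kg.
Tool frame: the origin (TCP) lies midway between the tips of the shut fingers; the grasp point (between the pads) lies 19 mm behind it (tcp_to_grasp is the distance from the TCP to the grasp point, in mm); z points along the fingers, y is the line along which they close (so a half turn about z gives the same grasp; the last joint's range is limited). The gripper opens to 85 mm and grips with 20 to 120 N. Pads are 22 mm wide; open, the fingers measure 114 mm over their backs; the gripper's body (76 mm by 85 mm) begins 54 mm behind the grasp point. The pads swing forward as they close: fully open they stand 13 mm farther back than shut.
Start: joints at [0.904, 0.313, 1.498, -0, 1.331, -0.223], TCP at [225.435, 474.142, 231.294] pointing down, gripper open.
Joint ranges: [-2.94, 2.94], [-0.97, 2.17], [0.19, 2.56], [-1.23, 4.37], [0.02, 3.11], [-2.88, 2.88]. Speed limits (rad/s): [2.39, 2.39, 3.01, 3.14, 3.14, 3.14].

### API

Orientations are given as a 3x3 rotation matrix whose columns are the frame's x, y, z axes.
In Python, from bench import * gives the robot as it stands.
- The arm moves only by the tool arm_command, never from a script. Its argument "rows" is text: rows parted by semicolons, each of 7 numbers parted by spaces: the turn, a rotation vector about the tool's x, y, z in degrees, then the shift along the tool's x, y, z in mm, then the finger opening in mm, from 0 to 85.4. In form: rx ry rz tx ty tz gripper; .... A call has 1 to 10 rows; each row is the pose to reach, as a shift and turn from the pose commanded when the call began, along the tool's axes at that moment; what a row does not reach only later rows make up. A row lasts 1/8 s, in which the tool goes at most 62.5 mm and 10.7 degrees, less where a joint would pass 70% of its speed; a pose out of reach is approached as far as the arm can. A call with a gripper value outside its range is refused whole. The fingers move at their own pace and stop on an object; "newtons" is the grip in N (left out, the last holds). Time passes only in rows, so rows that repeat a pose let the fingers close. It gives the time, the measured TCP pose, the force, the opening and the grip force at its end, in the units of the state.
- sense(): the state, without advancing time (a new reading comes with each control period).
- read_camera(name): name is "scene" or "top" or "wrist"; returns the picture (400x640x3 uint8, red, green, blue); there is no depth.
- get_calibration(name): a dict with "fov_y" (degrees; the focal length in pixels is half the picture's height over the tangent of half this angle, whatever the lens; pixels are square), "cx", "cy" (the principal point, pixels), "rvec" (rotation vector, rad) and "tvec" (3), from world to camera coordinates, as OpenCV has them. Camera axes: x right, y down, z forward; pixel columns grow to the right and rows downward; lengths in mm; the calibration is good to about 2 mm. A picture is of the moment at which its call begins: read the wrist's pose just before it. get_calibration takes no time and is no camera call; for the wrist camera it gives the pose at the moment of the call.
- hand_in(): hands the job in; it is judged then, once.
The state is a dict: "time": time; "q": joint angles; "joint_velocities": joint speeds; "joint_torque": joint torques, N m; "ee_pos": TCP position; "eef_rot": TCP orientation; "contact_force": force on the tool from outside, world axes, zero at the start; "moment": the same for the moment, N m; "width": finger opening in mm; "gripper_force": force on a finger pad.
Only numpy, scipy, OpenCV 4.12 (cv2) and the standard library are available. Lean on these libraries where they do the work, as an engineer would, in place of code of your own. Each camera call takes 0.05 s, during which the arm holds its last target. There are 200 camera calls.

### The job

Using the fingers like a brush, sweep the three red foil-wrapped chocolates across the decorating board and over its edge into the white tray. Push them only, never pick them up, and leave the green chocolate and the upright steel piping nozzle on the board where they stand.

Things in the scene. Friction and masses are not known exactly. Their poses are not given: they have to be found in the camera images.
- board: fixed wooden decorating board, 270 mm (own x) by 300 mm (own y), flat rimless top 40 mm above the table; origin: centre of its underside, z up. Things stand on it in four rows along its y, at x about -97, -32, 32 and 97 mm: red1 and red2 in the row at -97; red3, green and nozzle alone in one other row each, in any order, so only red ones stand between a red one and the trays
- white_tray: white plastic target tray: a low open tray, fixed, 290 mm (own x) by 140 mm (own y), walls 4 mm thick and 32 mm high, floor 4 mm thick. It stands against one of the board's two y sides (gap 2 mm), square to the board, its rim 8 mm below the board's top; which tray is on which side varies. Origin: centre of its underside, on the table; z up
- blue_tray: blue plastic tray, not the target, with two other green chocolates lying in it: a low open tray, fixed, 290 mm (own x) by 140 mm (own y), walls 4 mm thick and 32 mm high, floor 4 mm thick. It stands against one of the board's two y sides (gap 2 mm), square to the board, its rim 8 mm below the board's top; which tray is on which side varies. Origin: centre of its underside, on the table; z up
- red1_mid (a point): red foil-wrapped chocolate, a flat round disc 34 mm in diameter and 16 mm high, 18 g (hidden variation 0.7 to 1.4), with a small gold seal on top, lying flat and loose on the board and sliding when pushed; this point is its centre, 8 mm above its underside
- red2_mid (a point): red foil-wrapped chocolate, a flat round disc 34 mm in diameter and 16 mm high, 18 g (hidden variation 0.7 to 1.4), with a small gold seal on top, lying flat and loose on the board and sliding when pushed; this point is its centre, 8 mm above its underside
- red3_mid (a point): red foil-wrapped chocolate, a flat round disc 34 mm in diameter and 16 mm high, 18 g (hidden variation 0.7 to 1.4), with a small gold seal on top, lying flat and loose on the board and sliding when pushed; this point is its centre, 8 mm above its underside
- green_mid (a point): green foil-wrapped chocolate, a flat round disc 34 mm in diameter and 16 mm high, 18 g (hidden variation 0.7 to 1.4), with a small gold seal on top, lying flat and loose on the board and sliding when pushed; this point is its centre, 8 mm above its underside; must stay where it is
- nozzle: steel piping nozzle, an upright cone 28 mm wide at its foot and 45 mm high, 30 g (hidden variation 0.7 to 1.4), loose on the board, must stay where it stands; origin: centre of its underside, z along its axis
Things that resemble listed ones, but are neither listed nor needed, are in the scene too. Leave any purple look-alike of the part that bears red3_mid alone.

How it is judged (in metres and radians):
At the end, for the whole second after the job is handed in: The centres of all three red chocolates lie inside the white tray's walls, less than 42 mm above the table, slower than 0.15 m/s; the green chocolate and the nozzle on the board are within 20 mm of where they began and the nozzle is upright within 0.2 rad (x of red1_mid in the frame of white_tray between -0.14 and 0.14 m and y of red1_mid in the frame of white_tray between -0.066 and 0.066 m and z of red1_mid in the frame of white_tray between 0 and 0.042 m and linear speed of each of red1, red2, red3 below 0.15 m/s and x of red2_mid in the frame of white_tray between -0.14 and 0.14 m and y of red2_mid in the frame of white_tray between -0.066 and 0.066 m and z of red2_mid in the frame of white_tray between 0 and 0.042 m and x of red3_mid in the frame of white_tray between -0.14 and 0.14 m and y of red3_mid in the frame of white_tray between -0.066 and 0.066 m and z of red3_mid in the frame of white_tray between 0 and 0.042 m and distance of each of green_mid, nozzle from where it was at the start of the episode below 0.02 m and angle between nozzle's own z axis and vertical below 0.2 rad); the robot touches nothing.
It fails at once if a red chocolate is lifted: its centre comes more than 27 mm above where it lies on the board (height (world z) of any of red1_mid, red2_mid, red3_mid above 0.075 m).
It fails at once if the green chocolate or the nozzle on the board is moved 20 mm or more, or the nozzle is tipped by 0.2 rad or more (not (distance of green_mid from where it was at the start of the episode below 0.02 m) or not (distance of nozzle from where it was at the start of the episode below 0.02 m) or not (angle between nozzle's own z axis and vertical below 0.2 rad)).
It also fails if it takes over 58 s, if anything falls off the work surface, if the arm or the gripper's body presses on something with over 40 N, if the wrist force passes 120 N, or if a joint passes its speed limit or range.

## Working session

There is one attempt and no reset: what is moved stays moved. The work goes in short steps, Python scripts to look and compute and a tool call to move; the robot and the scene stay as the last step left them, time stands still between calls to the robot, and variables do not carry over. Pictures are saved under pics/ and viewed, at most 10 in all, crops included, and the job is handed in when it is done.

Besides the shell and the picture viewer there is one more tool, called after "Request:" by a JSON object that holds its "method" and its "body", one argument or row to a line. arm_command: Moves the arm, as the interface text tells. Its arguments: {"type":"object","properties":{"rows":{"type":"string"},"newtons":{"type":"number"}},"required":["rows"]}

```bash
mkdir -p pics; cat > h.py <<'E'
from bench import *
import numpy as np, cv2
def shot(n,f):
    c=get_calibration(n); im=read_camera(n); cv2.imwrite('pics/'+f,im[:,:,::-1]); return im,c
def ray(c,uv,z):
    f=200/np.tan(np.radians(c['fov_y']/2)); R=cv2.Rodrigues(np.array(c['rvec'],float))[0]; t=np.array(c['tvec'],float).ravel()
    d=R.T@np.array([(uv[0]-c['cx'])/f,(uv[1]-c['cy'])/f,1]); o=-R.T@t
    return o+d*(z-o[2])/d[2]
E
python3 - <<'E'
from h import *
s=sense();print(s['time'],s['ee_pos'],np.round(s['eef_rot'],3))
for n in ['top','scene']:
    im,c=shot(n,n+'0.png'); print(n,c)
    if n=='top':
        hsv=cv2.cvtColor(im,cv2.COLOR_RGB2HSV)
        for nm,lo,hi in [('red',(0,130,60),(6,255,255)),('red2',(172,130,60),(180,255,255)),('green',(40,80,40),(85,255,255)),('purple',(125,60,40),(165,255,255)),('blue',(95,100,40),(122,255,255))]:
            m=cv2.inRange(hsv,lo,hi)
            k,l,st,ce=cv2.connectedComponentsWithStats(m)
            for i in range(1,k):
                if st[i,4]>40: print(nm,st[i],ce[i].round(1),ray(c,ce[i],52).round(0))
E
```

```text
0.0 [225.26679403 473.92764688 230.72691093] [[-0.903  0.429 -0.001]
 [ 0.429  0.903 -0.001]
 [ 0.    -0.001 -1.   ]]
top {'fov_y': 42.47144076324929, 'cx': 320.7637118970975, 'cy': 199.28419079374814, 'rvec': array([ 2.13590996, -2.19618386,  0.11089546]), 'tvec': array([ 42.46048182, 536.00256152, 864.08427158])}
red [306   5  29  29 654] [320.2  19.5] [851.  20.  52.]
red [297 156  19  20 191] [306.6 166. ] [592.  50.  52.]
red [396 227  20  20 200] [404.9 236.6] [ 468. -111.   52.]
red [287 236  20  20 200] [296.8 245.5] [458.  70.  52.]
green [214 141  19  19 213] [223.  150.4] [623. 192.  52.]
green [335 193  19  19 221] [344.1 202.2] [528. -12.  52.]
green [192 220  20  18 216] [202.1 228.6] [491. 228.  52.]
purple [310 291  19  20 221] [318.9 300. ] [367.  35.  52.]
blue [516  27  32 135 183] [531.6  95.9] [ 703. -340.   52.]
blue [621  29  16  13 155] [628.7  34.9] [ 807. -517.   52.]
blue [  165   109    92   172 12112] [210.8 196.4] [545. 213.  52.]
scene {'fov_y': 56.35632901531943, 'cx': 320.4415709054174, 'cy': 200.02392056243124, 'rvec': array([ 2.0117773 ,  1.47985399, -0.53723912]), 'tvec': array([-176.77719063, -322.06110776, 1068.19797398])}
```

View pics/top0.png

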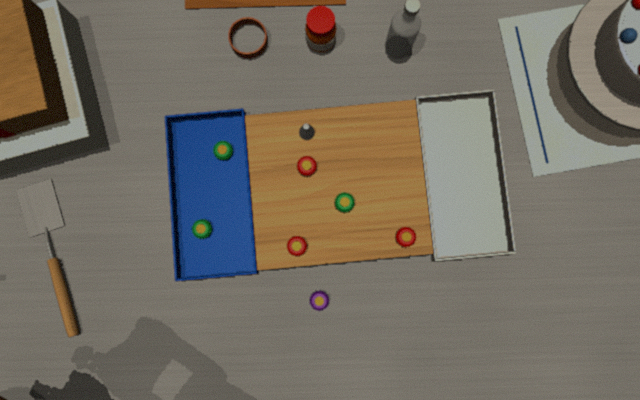

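View pics/scene0.png

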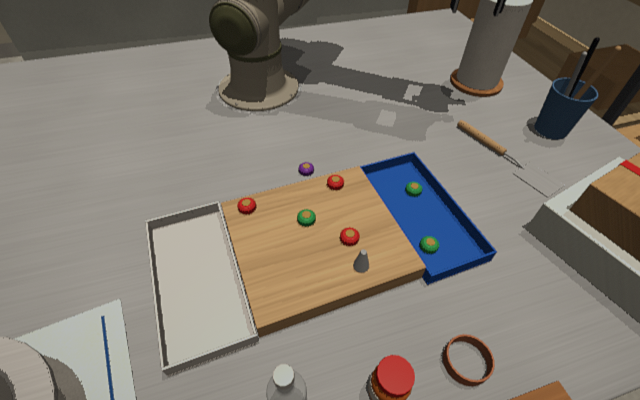

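The top view shows the white tray on the right (-y) of the board and the blue tray on the left. Red discs are at px (297,245), (405,237) and (307,166), green at (344,202), and the nozzle near (307,133). Next I work out the board axes and the start offsets.

```bash
cat >> h.py <<'E'
def rel(p,yaw_x=None,y=None):
    "row numbers to bring TCP to p with tool y along y (down-pointing)"
    s=sense(); R=np.array(s['eef_rot']); y=np.array([y[0],y[1],0])/np.hypot(*y[:2]); z=np.array([0,0,-1.]); Rt=np.c_[np.cross(y,z),y,z]
    return np.degrees(cv2.Rodrigues(R.T@Rt)[0].ravel()).round(1), (R.T@(np.array(p)-s['ee_pos'])).round(1), s['time']
E
python3 - <<'E'
from h import *
c=get_calibration('top')
co=[ray(c,p,40)[:2] for p in [(246,113),(416,100),(433,261),(258,271)]]
print(np.round(co)); ctr=np.mean(co,0)
a=[co[0]-co[1],co[3]-co[2]]; by=sum(a); b=[co[1]-co[2],co[0]-co[3]]; bx=sum(b)
print('len',[np.linalg.norm(v).round() for v in a+b])
ang=(np.arctan2(bx[1],bx[0])+np.arctan2(-by[0],by[1]))/2; print('ang',np.degrees(ang),np.degrees(np.arctan2(bx[1],bx[0])),np.degrees(np.arctan2(-by[0],by[1])))
ex=np.array([np.cos(ang),np.sin(ang)]); ey=np.array([-ex[1],ex[0]]); print(ctr,ex,ey)
for n,p,z in [('rA',(296.8,245.5),50),('rB',(404.9,236.6),50),('rC',(306.6,166),50),('g',(344.1,202.2),50),('noz',(306.5,133),55)]:
    w=ray(c,p,z)[:2]; print(n,w.round(1),'board',((w-ctr)@ex).round(1),((w-ctr)@ey).round(1))
def W(x,y): return ctr+x*ex+y*ey
for y in (ex,-ex): print(rel([*W(-97,-60),100],y=y))
E
```

```text
[[ 691.  154.]
 [ 705. -143.]
 [ 426. -159.]
 [ 417.  137.]]
len [np.float64(297.0), np.float64(296.0), np.float64(280.0), np.float64(274.0)]
ang 2.8039189316882847 3.3566750868202195 2.2511627765563498
[559.63488223  -3.02003797] [0.99880279 0.04891809] [-0.04891809  0.99880279]
rA [458.   69.8] board -98.0 77.7
rB [ 467.8 -111.8] board -97.0 -104.2
rC [592.3  50. ] board 35.3 51.4
g [528.6 -11.8] board -31.4 -7.2
noz [648.4  48.7] board 91.2 47.3
(array([-0.1,  0. , 61.8]), array([-449.7, -385.8,  131.1]), 0.1)
(array([-0.000e+00, -1.000e-01, -1.182e+02]), array([-449.7, -385.8,  131.1]), 0.1)
```

Request:
{"method": "arm_command", "body": {
  "rows": "0 0 10 -75 -64 20 20; 0 0 20 -150 -129 40 20; 0 0 30 -225 -193 60 20; 0 0 40 -300 -257 80 20; 0 0 50 -375 -321 100 20; 0 0 61.8 -449.7 -385.8 131 20; 0 0 61.8 -449.7 -385.8 131 20; 0 0 61.8 -449.7 -385.8 131 20; 0 0 61.8 -449.7 -385.8 131 20; 0 0 61.8 -449.7 -385.8 131 20"
}}

```text
time: 1.35
ee_pos: [466.3, -69.7, 99.5]
eef_rot: [[-0.047, 0.999, -0.001], [0.999, 0.047, 0.0], [0.0, -0.001, -1.0]]
contact_force: [-0.1, 0.5, 0.2]
width: 20.0
gripper_force: 0.0
```

```bash
cat >> h.py <<'E'
ctr=np.array([559.6,-3.0]); ex=np.array([.9988,.0489]); ey=np.array([-.0489,.9988])
def W(x,y): return ctr+x*ex+y*ey
E
python3 - <<'E'
from h import *
s=sense();print(s['time'],s['ee_pos'],np.round(s['eef_rot'],3),s['width'],s['contact_force'])
print(rel([*W(-97,-57),46],y=ex))
im,c=shot('wrist','w1.png')
hsv=cv2.cvtColor(im,cv2.COLOR_RGB2HSV)
m=cv2.inRange(hsv,(0,130,60),(6,255,255))
k,l,st,ce=cv2.connectedComponentsWithStats(m)
for i in range(1,k):
    if st[i,4]>100: w=ray(c,ce[i],50)[:2]; print(st[i],w.round(1),(w-ctr)@ex,(w-ctr)@ey)
E
```

```text
1.35 [466.28574257 -69.74448488  99.48790264] [[-0.047  0.999 -0.001]
 [ 0.999  0.047  0.   ]
 [ 0.    -0.001 -1.   ]] 20.042100774742625 [-0.13666906  0.45683707  0.23536037]
(array([-0. , -0. , -0.1]), array([ 5.1, -0.5, 53.5]), 1.35)
[ 533    0   79   55 2574] [589.2  45. ] 31.883113277620346 46.49140373384717
[ 301  252   45   54 1348] [ 467.8 -110.8] -97.00417496944117 -103.22085303229898
```

View pics/w1.png

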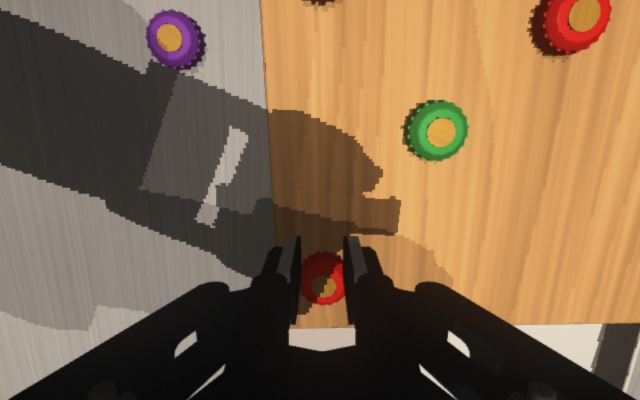

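The wrist view shows the near red disc centred between the fingers at about (323,280), with green at (437,131) well clear. Now I lower behind it and sweep (tool -x is toward the white tray).

Request:
{"method": "arm_command", "body": {
  "rows": "0 0 0 8 0 27 20; 0 0 0 8 0 54 20; 0 0 0 8 0 54 20; 0 0 0 -8 0 54 20; 0 0 0 -24 0 54 20; 0 0 0 -40 0 54 20; 0 0 0 -58 0 54 20; 0 0 0 -76 0 54 20; 0 0 0 -94 0 54 20; 0 0 0 -112 0 54 20"
}}

```text
time: 2.65
ee_pos: [471.3, -180.5, 46.2]
eef_rot: [[-0.048, 0.999, -0.0], [0.999, 0.048, 0.0], [0.0, -0.0, -1.0]]
contact_force: [-0.0, -0.3, 1.0]
width: 19.8
gripper_force: 0.0
```

Request:
{"method": "arm_command", "body": {
  "rows": "0 0 0 -12 0 0 20; 0 0 0 -12 0 0 20; 0 0 0 -12 0 -50 20; 0 0 0 40 0 -55 20; 0 0 0 100 0 -55 20; 0 0 0 160 0 -55 20; 0 0 0 220 0 -55 20; 0 0 0 255 0 -55 20; 0 0 0 255 0 -55 20; 0 0 0 255 0 -55 20"
}}

```text
time: 3.9
ee_pos: [458.9, 75.4, 101.3]
eef_rot: [[-0.049, 0.999, -0.0], [0.999, 0.049, -0.0], [-0.0, -0.0, -1.0]]
contact_force: [-1.2, -1.2, -0.2]
width: 20.3
gripper_force: 0.0
```

```bash
cat > look.py <<'E'
from h import *
import sys
s=sense();print(s['time'],s['ee_pos'],s['width'],s['contact_force'])
im,c=shot('top',sys.argv[1])
hsv=cv2.cvtColor(im,cv2.COLOR_RGB2HSV)
for nm,lo,hi in [('red',(0,130,60),(6,255,255)),('green',(40,80,40),(85,255,255))]:
    k,l,st,ce=cv2.connectedComponentsWithStats(cv2.inRange(hsv,lo,hi))
    for i in range(1,k):
        if st[i,4]>60: w=ray(c,ce[i],50)[:2]; print(nm,st[i,4],ce[i].round(),'board',((w-ctr)@ex).round(1),((w-ctr)@ey).round(1))
p=(np.array(s['ee_pos'][:2])-ctr); print('tcp board',p@ex,p@ey)
for t in [(-97,125),(35,98)]: print(rel([*W(*t),46],y=ex))
E
python3 look.py t2.png
```

```text
3.9 [458.90335562  75.35228879 101.27849621] 20.301178839522464 [-1.18701456 -1.24167943 -0.19005979]
red 649 [320.  20.] board 293.1 8.4
red 197 [307. 166.] board 35.5 51.4
red 298 [454. 231.] board -94.2 -186.8
green 212 [223. 150.] board 73.3 191.9
green 219 [344. 202.] board -31.3 -6.9
green 215 [202. 229.] board -57.4 234.6
tcp board -96.74438148572251 83.18233194920985
(array([-0. ,  0. , -0.1]), array([42.2, -0.4, 55.3]), 3.95)
(array([-0. ,  0. , -0.1]), array([ 15.3, 131.7,  55.3]), 3.95)
```

Request:
{"method": "arm_command", "body": {
  "rows": "0 0 0 42 -1 0 20; 0 0 0 42 -1 28 20; 0 0 0 42 -1 55 20; 0 0 0 42 -1 55 20; 0 0 0 26 -1 55 20; 0 0 0 10 -1 55 20; 0 0 0 -8 -1 55 20; 0 0 0 -28 -1 55 20; 0 0 0 -48 -1 55 20; 0 0 0 -68 -1 55 20"
}}

```text
time: 5.2
ee_pos: [461.6, 5.6, 47.1]
eef_rot: [[-0.047, 0.999, 0.001], [0.999, 0.047, -0.0], [-0.0, 0.001, -1.0]]
contact_force: [-0.2, 0.2, -0.5]
width: 20.2
gripper_force: 0.1
```

Request:
{"method": "arm_command", "body": {
  "rows": "0 0 0 -20 0 0 20; 0 0 0 -40 0 0 20; 0 0 0 -60 0 0 20; 0 0 0 -80 0 0 20; 0 0 0 -100 0 0 20; 0 0 0 -120 0 0 20; 0 0 0 -140 0 0 20; 0 0 0 -160 0 0 20; 0 0 0 -178 0 0 20; 0 0 0 -194 0 0 20"
}}

```text
time: 6.45
ee_pos: [470.7, -187.5, 46.3]
eef_rot: [[-0.048, 0.999, 0.0], [0.999, 0.048, -0.0], [-0.0, 0.0, -1.0]]
contact_force: [0.3, 0.5, 0.7]
width: 20.1
gripper_force: 0.0
```

Request:
{"method": "arm_command", "body": {
  "rows": "0 0 0 -8 0 0 20; 0 0 0 -8 0 0 20; 0 0 0 -8 0 -30 20; 0 0 0 -8 0 -70 20; 0 0 0 45 30 -70 20; 0 0 0 95 60 -70 20; 0 0 0 145 95 -70 20; 0 0 0 190 125 -70 20; 0 0 0 230 132 -70 20; 0 0 0 272 132 -70 20"
}}

```text
time: 7.7
ee_pos: [589.2, 93.9, 115.9]
eef_rot: [[-0.049, 0.999, -0.001], [0.999, 0.049, 0.0], [0.0, -0.001, -1.0]]
contact_force: [0.3, 0.4, -1.4]
width: 20.2
gripper_force: 0.0
```

```bash
python3 look.py t3.png
```

```text
7.7 [589.17348462  93.9306695  115.94078951] 20.153723343710165 [ 0.34579301  0.37239674 -1.44465208]
red 656 [320.  19.] board 293.2 8.4
red 483 [449. 233.] board -97.0 -178.0
green 216 [344. 202.] board -31.4 -7.2
tcp board 34.277906175621105 95.36820930036636
(array([-0.1, -0.1,  0.2]), array([  25.4, -130.4,   70.2]), 7.75)
(array([-0.1, -0.1,  0.2]), array([-2. ,  1.5, 70. ]), 7.75)
```

View pics/t3.png

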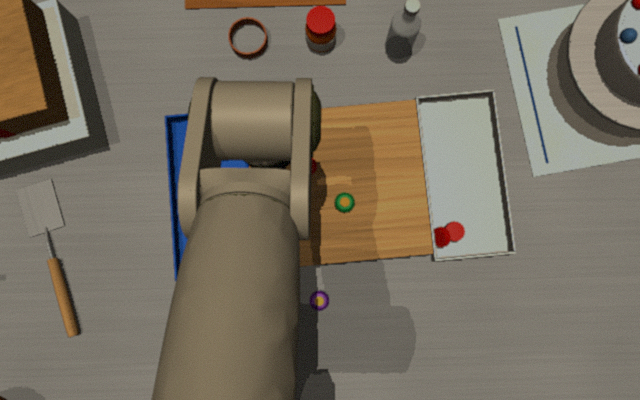

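Two reds lie in the white tray at px (441,237) and (454,231), and green hasn't moved. Third sweep next.

Request:
{"method": "arm_command", "body": {
  "rows": "0 0 0 0 1 35 20; 0 0 0 0 1 70 20; 0 0 0 0 1 70 20; 0 0 0 -16 1 70 20; 0 0 0 -32 1 70 20; 0 0 0 -50 1 70 20; 0 0 0 -70 1 70 20; 0 0 0 -90 1 70 20; 0 0 0 -110 1 70 20; 0 0 0 -130 1 70 20"
}}

```text
time: 9.0
ee_pos: [596.7, -39.4, 46.3]
eef_rot: [[-0.048, 0.999, -0.0], [0.999, 0.048, 0.0], [0.0, -0.0, -1.0]]
contact_force: [-0.3, -0.2, 0.5]
width: 19.7
gripper_force: 0.2
```

Request:
{"method": "arm_command", "body": {
  "rows": "0 0 0 -20 0 0 20; 0 0 0 -40 0 0 20; 0 0 0 -60 0 0 20; 0 0 0 -80 0 0 20; 0 0 0 -100 0 0 20; 0 0 0 -120 0 0 20; 0 0 0 -138 0 0 20; 0 0 0 -154 0 0 20; 0 0 0 -162 0 0 20; 0 0 0 -162 0 0 20"
}}

```text
time: 10.25
ee_pos: [604.5, -200.1, 46.2]
eef_rot: [[-0.048, 0.999, -0.0], [0.999, 0.048, 0.0], [0.0, -0.0, -1.0]]
contact_force: [0.0, 1.5, -0.8]
width: 19.9
gripper_force: 0.0
```

Request:
{"method": "arm_command", "body": {
  "rows": "0 0 0 0 0 -50 20; 0 0 0 0 0 -110 20; 0 0 0 0 -60 -150 20; 0 0 0 0 -120 -150 20; 0 0 0 50 -150 -150 20; 0 0 0 100 -150 -150 20; 0 0 0 160 -150 -150 20; 0 0 0 220 -150 -150 20; 0 0 0 280 -150 -150 20; 0 0 0 340 -150 -150 20"
}}

```text
time: 11.5
ee_pos: [437.5, 134.9, 196.6]
eef_rot: [[-0.049, 0.999, 0.001], [0.999, 0.049, 0.0], [0.0, 0.001, -1.0]]
contact_force: [0.7, -0.1, -0.0]
width: 20.2
gripper_force: 0.0
```

```bash
python3 look.py t4.png; python3 -c "
from h import *
im,c=shot('scene','s4.png')
a=cv2.imread('pics/t4.png')[80:280,240:520];b=im[130:380,120:520,::-1]
a=cv2.resize(a,None,fx=1.4,fy=1.4);b=cv2.resize(b,(400,280))
cv2.imwrite('pics/c4.png',np.hstack([a,b]))"
```

```text
11.5 [437.5010692  134.92173395 196.57679767] 20.160525429379444 [ 0.65849758 -0.13202853 -0.03067174]
red 656 [320.  19.] board 293.2 8.5
red 289 [443. 159.] board 29.8 -180.9
red 488 [449. 233.] board -97.1 -178.0
green 214 [223. 150.] board 73.2 191.9
green 221 [344. 202.] board -31.4 -7.2
tcp board -115.20803928818098 143.7268655818852
(array([ 0. , -0.2,  0.3]), array([-25. ,  19. , 150.5]), 11.55)
(array([ 0. , -0.2,  0.3]), array([-52.7, 150.9, 150.5]), 11.55)
```

View pics/c4.png

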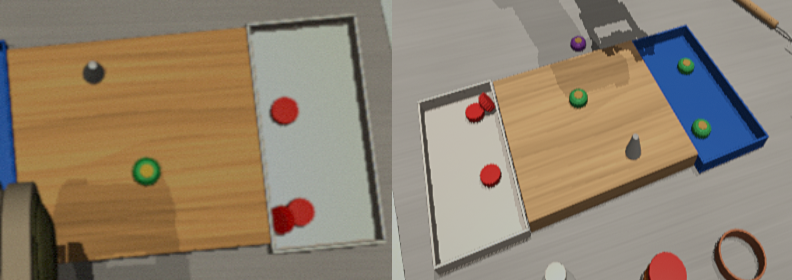

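```bash
python3 - <<'E'
from h import *
c=get_calibration('top')
for p,z in [((441.5,236.5),22),((454,231),20),((443,159),20)]:
    w=ray(c,p,z)[:2]; print(((w-ctr)@ex).round(),((w-ctr)@ey).round()+222)
for p in [(417,98),(433,261),(493,92),(514,252)]:
    w=ray(c,p,32)[:2]; print('rim',((w-ctr)@ex).round(),((w-ctr)@ey).round()+222)
E
```

```text
-101.0 50.0
-93.0 27.0
34.0 33.0
rim 144.0 71.0
rim -142.0 71.0
rim 145.0 -64.0
rim -137.0 -68.0
```

All three reds are within the tray limits (tray y at most about 50 mm against 66, heights well below 42 mm). Green and the nozzle are in place, and the arm is clear.

```bash
python3 -c "
from bench import *
print(hand_in())"
```

```text
the job is handed in; nothing more can be done
None
```

I swept all three red chocolates into the white tray and handed the job in at about 11.7 s. The last pictures show green and the nozzle standing where they began; no verdict came back.

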